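Box up the low wire spool in the model-maker's parts box

ROBOT

A 6-joint arm with a two-finger parallel gripper is mounted at the origin on the work surface. World frame = base frame: x ahead of the robot, y to its left, z up, the work surface at z = 0. Lengths are in m, angles in rad, forces in N, time in s.
With the tool pointing down it reaches from about 0.25 to 0.85 m from the base axis. Payload 12.5 kg.
Tool frame: the origin (TCP) lies midway between the tips of the shut fingers; the grasp point (between the pads) lies 19 mm behind it; z points along the fingers, y is the direction in which the jaws open and shut (so a half turn about z gives the same grasp; the last joint's range is limited). The gripper opens to 93 mm and grips with 3 to 60 N. Pads are 15 mm wide; open, the fingers measure 128 mm over their backs; the gripper's body (75 mm by 188 mm) begins 65 mm behind the grasp point.
Start: joints at [-1.359, 0.351, 1.652, -0, 1.139, -0.085], TCP at [0.161, -0.526, 0.219] pointing down, gripper open.
Joint ranges: [-2.75, 2.75], [-0.79, 2.1], [0.01, 2.65], [-1.57, 4.71], [0.07, 3.14], [-2.87, 2.87]. Speed limits (rad/s): [2.22, 2.22, 2.79, 3.14, 3.14, 3.14].

INTERFACE

Orientations are given as a rotation vector (axis times angle).
In Python, from workcell import robot gives the robot as it stands.
- The arm moves only by the shell command python3 -m jog 'ROWS' [FORCE]. ROWS is JSON, a list of rows, each a list of 7 numbers: the turn, a rotation vector about the world's x, y, z in rad, then the shift along the world's x, y, z in m, then the finger opening in m, from 0 to 0.093. A call has 1 to 20 rows; each row shifts and turns the commanded pose from where the row before left it; what a row does not reach is not made up. A row lasts 1/12 s, in which the tool goes at most 41.7 mm and 7.16 degrees, less where a joint would pass 70% of its speed; a pose out of reach is approached as far as the arm can. A call is refused whole if a number of a shift passes 0.0417 or a number of a turn 0.125, either way. A call with a gripper value outside its range is refused whole. The fingers move at their own pace and stop on an object; FORCE is the grip in N (left out, the last holds). Time passes only in rows, so rows that do not move let the fingers close. It gives the time, the measured TCP pose, the force and the opening at its end, in the units of the state.
- robot.get_state(): the state, without advancing time (a new reading comes with each control period).
- robot.snapshot(name): name is "scene" or "top" or "wrist"; returns the picture (384x512x3 uint8, red, green, blue); there is no depth.
- robot.get_calibration(name): a dict with "K" (3x3 intrinsics, pixels), "eye" and "attitude" of the camera in the world; the wrist camera has in their place "mount" (4x4, takes a point from camera to tool coordinates, whose origin is the TCP and whose axes are the flange's). Camera axes: x right, y up, looking along -z (the intrinsics and any distortion apply to the point x, -y, -z); pixel columns grow to the right and rows downward; lengths in m; the calibration is good to about 2 mm. A picture is of the moment at which its call begins: read the wrist's pose just before it. get_calibration takes no time and is no camera call.
- robot.hand_in(): hands the job in, once; it reports no verdict.
Trained networks look in the newest picture that a camera, given by its name, has taken for a name from the list of things; names that differ only in an ending like _2 or _b are one class to them, and where a whole thing is asked for, a point or a joint stands for the part that bears it (a point fixed in the world has none). Each returns a list of dicts, best first, with "score" (0 to 1); they miss things now and then, are a little off and sometimes report something else, mostly with a low value. They report only what shows in the picture. A call takes as long as a camera call. They do not tell look-alikes from the thing itself.
- robot.spot_in(camera, target): "box" ([centre column, centre row, width, height] in pixels, round what is visible of it).
- robot.trace(camera, target): "pixels" (384x512 bool, what is visible of it) and "box" ([centre column, centre row, width, height] in pixels, round what is visible of it).
- robot.landmark_of(camera, target): "uv" ([column, row] in pixels: a listed point, or the origin of a listed thing).
The state is a dict: "time": time; "q": joint angles; "qd": joint speeds; "effort": joint torques, N m; "position": TCP position; "tool_rot": TCP orientation; "ft_force": force on the tool from outside, world axes, zero at the start; "wrist_torque": the same for the moment, N m; "gripper_width": finger opening in m.
Only numpy, scipy, OpenCV 4.12 (cv2) and the standard library are available. Lean on these libraries where they do the work, as an engineer would, in place of code of your own. Each camera call takes 0.05 s, during which the arm holds its last target. There are 200 camera calls.

TASK

Two wire spools stand on the bench: put the low one, which fits under the rim, down into the empty end of the plywood parts box, then lay the lid on the box so that it sits flat and closed all round. Leave the tall spool where it stands.

Things in the scene. Friction and masses are not known exactly. Their poses are not given: they have to be found in the camera images.
- low_spool_centre (a point): the low spool of copper wire with black flanges, an upright cylinder 44 mm in diameter and 36 mm high, loose on the bench, 0.15 kg; the point is its centre, 18 mm above its foot, z up its axis
- tall_spool_centre (a point): the tall spool, same wire and diameter (44 mm) but 66 mm high: too tall for the box; the point is its centre, 33 mm above its foot. Not to be packed or moved
- parts_box: open plywood box fixed to the bench, outside 212 mm (its x) by 132 mm (its y) by 56 mm high, walls and floor 6 mm thick; origin at the centre of its underside, z up. Fixed wood strips fill the +x end, 44 mm high. Empty: x = -100 to +30 mm, y = -60 to +60 mm, centre x = -35 mm. The closed lid rests on the rim, centred on the box, lid x along box x either way round
- lid_handle (a point): centre of the handle bar on the loose lid (0.25 kg, right way up), axes of the lid. Bar: 100 mm (x) by 16 mm (y) by 18 mm high, gap below it; over the middle of a board 230 (x) by 150 (y) by 8 mm, whose top is 31 mm below this point. Two 6 mm deep cleats below the board fit the box's mouth with 10 mm play each way in x, 16 in y. The point's height is 45 mm on the bench, 95 mm on the box
There are look-alikes about, which are no part of the job. Leave any blue or red look-alike of the part that bears low_spool_centre alone.

How it is judged:
By the outcome, as a careful person would: the job done as asked, in the order asked, and still so for the second after the job is handed in, with the robot touching nothing.
It also fails if it takes over 64 s, if anything falls off the work surface, if the arm or the gripper's body presses on something with over 40 N, if the wrist force passes 120 N, or if a joint passes its speed limit or range.

## Working session

There is one attempt and no reset: what is moved stays moved. The work goes in short steps, Python scripts to look and compute and a shell command to move; the robot and the scene stay as the last step left them, time stands still between calls to the robot, and variables do not carry over. Pictures are saved under pics/ and viewed, about 8 in all and at most 12, crops included, and the job is handed in when it is done.

```bash
mkdir -p pics
cat > h.py <<'E'
import numpy as np, cv2
from workcell import robot
from scipy.spatial.transform import Rotation as R
def cal(n,st=None):
    c=robot.get_calibration(n);K=np.array(c["K"])
    if "mount" in c:
        M=np.array(c["mount"]);s=st or robot.get_state()
        Rt=R.from_rotvec(s["tool_rot"]).as_matrix()
        return K,np.array(s["position"])+Rt@M[:3,3],Rt@M[:3,:3],c
    A=np.array(c["attitude"])
    if A.shape!=(3,3): A=R.from_rotvec(A).as_matrix() if A.size==3 else A
    return K,np.array(c["eye"]),A,c
def ray(n,uv,z,st=None):
    K,e,A,_=cal(n,st)
    d=A@(np.array([1,-1,-1])*(np.linalg.inv(K)@[uv[0],uv[1],1]))
    return e+d*(z-e[2])/d[2]
def proj(n,p,st=None):
    K,e,A,_=cal(n,st); q=A.T@(np.array(p)-e); q=K@(q*[1,-1,-1]); return q[:2]/q[2]
def save(img,f): cv2.imwrite(f,img[:,:,::-1])
E
python3 - <<'E'
from h import *
for n in("scene","top"):
    im=robot.snapshot(n);save(im,f"pics/{n}0.png")
    c=robot.get_calibration(n);print(n,{k:np.round(v,3).tolist() if not isinstance(v,str) else v for k,v in c.items()})
    for t,z in(("low_spool_centre",.018),("tall_spool_centre",.033),("parts_box",0),("lid_handle",.045)):
        for d in robot.landmark_of(n,t)[:5]: print(n,t,round(d["score"],2),np.round(d["uv"],1),np.round(ray(n,d["uv"],z),3))
    for d in robot.spot_in(n,"low_spool_centre"): print("spot",round(d["score"],2),np.round(d["box"]))
print(np.round(robot.get_calibration("wrist")["mount"],3))
E
```

```text
scene {'K': [[499.666, 0.0, 256.877], [0.0, 499.666, 192.917], [0.0, 0.0, 1.0]], 'eye': [1.275, 0.351, 0.904], 'attitude': [0.458, 0.759, 1.981]}
scene low_spool_centre 0.97 [294.8 278.3] [0.736 0.149 0.018]
scene low_spool_centre 0.94 [294.5 222.3] [0.603 0.081 0.018]
scene low_spool_centre 0.91 [245.5 218.7] [ 0.65  -0.021  0.018]
scene low_spool_centre 0.71 [264.9 248.8] [0.702 0.058 0.018]
scene tall_spool_centre 0.88 [296.  160.9] [ 0.435 -0.001  0.033]
scene parts_box 0.71 [190.5 177.8] [ 0.593 -0.216  0.   ]
scene lid_handle 0.79 [384.9 226.7] [0.534 0.267 0.045]
spot 0.92 [299. 280.  18.  24.]
spot 0.86 [247. 216.  16.  28.]
spot 0.77 [294. 221.  19.  24.]
spot 0.58 [267. 247.  24.  25.]
top {'K': [[356.719, 0.0, 253.8], [0.0, 356.719, 191.962], [0.0, 0.0, 1.0]], 'eye': [0.499, 0.005, 0.771], 'attitude': [0.085, -0.129, -1.545]}
top low_spool_centre 0.93 [217.8 145.7] [0.702 0.065 0.018]
top low_spool_centre 0.86 [174.8 129.6] [0.735 0.159 0.018]
top low_spool_centre 0.63 [210.5 191.8] [0.601 0.077 0.018]
top low_spool_centre 0.59 [256.5 170.4] [ 0.65  -0.02   0.018]
top tall_spool_centre 0.65 [243.6 268.1] [0.444 0.002 0.033]
top parts_box 0.73 [344.2 200.6] [ 0.591 -0.215  0.   ]
top lid_handle 0.63 [115.4 216.1] [0.543 0.263 0.045]
spot 0.95 [208. 191.  20.  25.]
spot 0.92 [177. 130.  21.  21.]
spot 0.87 [258. 170.  20.  27.]
spot 0.75 [217. 145.  20.  24.]
[[-0.     0.965  0.261  0.072]
 [ 1.     0.    -0.001  0.   ]
 [-0.001  0.261 -0.965 -0.167]
 [ 0.     0.     0.     1.   ]]
```

```bash
python3 -c "
import cv2,numpy as np
a=cv2.imread('pics/scene0.png');b=cv2.imread('pics/top0.png')
cv2.imwrite('pics/both.png',cv2.resize(np.vstack([a,b]),(400,600)) if 0 else b)"
```

```text
(no output)
```

View pics/top0.png

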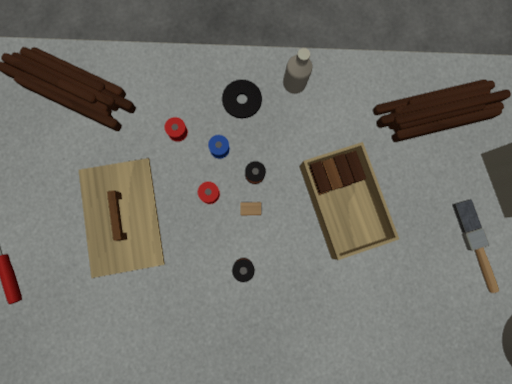

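View pics/scene0.png

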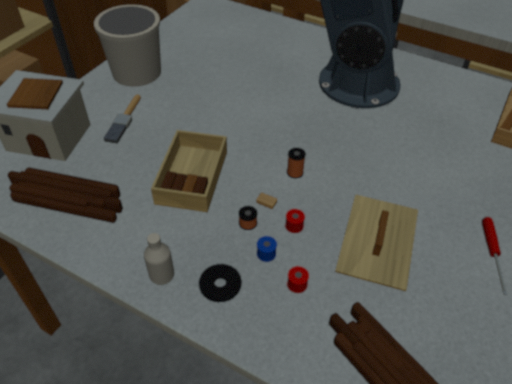

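The low-spool candidates in the top picture are:
- Red spools at (175,129) and (208,192).
- A blue spool at (219,146).
- A black and copper spool at (256,171), which fits the description: black flanges, copper wire, low.

The black one at (243,269) is the tall spool, as the scene view at (296,161) shows. I'll confirm with a crop and get the yaws.

Run:
```python
from h import *
s=robot.get_state(); print({k:np.round(v,3).tolist() for k,v in s.items()}); print(np.round(R.from_rotvec(s["tool_rot"]).as_matrix(),2).tolist())
im=cv2.imread("pics/scene0.png");c=cv2.resize(im[140:300,200:430],None,fx=3.4,fy=3.4,interpolation=cv2.INTER_CUBIC);cv2.imwrite("pics/crop.png",c[:600])
for n in("top","scene"):
  robot.snapshot(n)
  for t,z in(("parts_box",.056),("lid_handle",.014)):
    d=robot.trace(n,t)[0]; m=d["pixels"].astype(np.uint8)
    vu=np.argwhere(m); p=np.array([ray(n,(u,v),z)[:2] for v,u in vu])
    r=cv2.minAreaRect((p*1000).astype(np.float32)); print(n,t,round(d["score"],2),len(vu),np.round(r[0]),np.round(r[1]),round(r[2],1))
```

```text
{'time': 0.6, 'q': [-1.359, 0.351, 1.652, 0.0, 1.139, -0.085], 'qd': [-0.001, -0.002, -0.001, 0.0, 0.0, 0.0], 'effort': [-0.0, -49.709, -28.541, 0.07, 0.022, -0.0], 'position': [0.161, -0.526, 0.219], 'tool_rot': [-3.107, -0.464, -0.0], 'ft_force': [-0.625, 0.514, -0.683], 'wrist_torque': [-0.014, -0.012, 0.009], 'gripper_width': 0.093}
[[0.96, 0.29, -0.0], [0.29, -0.96, 0.0], [0.0, -0.0, -1.0]]Traceback (most recent call last):
  File "<stdin>", line 8, in <module>
  File "h.py", line 14, in ray
    K,e,A,_=cal(n,st)
            ~~~^^^^^^
  File "h.py", line 5, in cal
    c=robot.get_calibration(n);K=np.array(c["K"])
ValueError: time passes only in moves, steps and waits
```

View pics/crop.png

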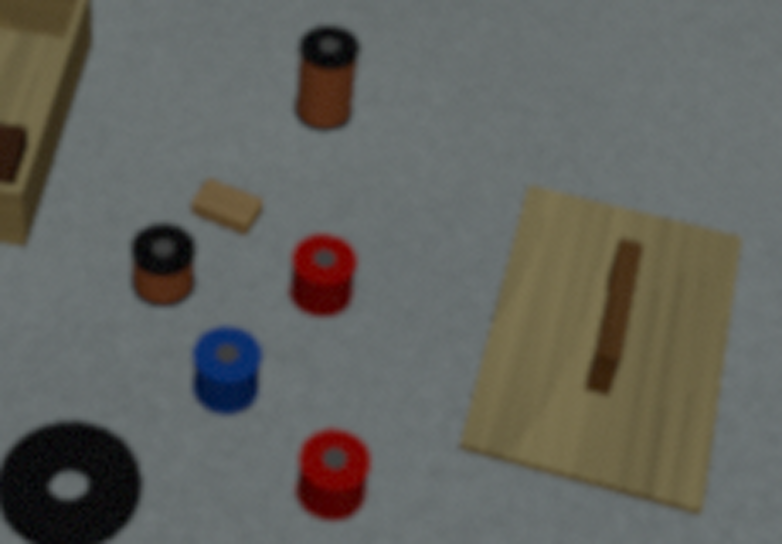

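The crop shows the low copper spool with black flanges at crop (163,265), the tall one at (328,75), and red and blue look-alikes to leave alone. The lid lies free at the right. I'll cache the calibration and redo the yaw measurement.

```bash
sed -i 's/^def cal(/import functools\n@functools.lru_cache(None)\ndef gc(n): return robot.get_calibration(n)\ndef cal(/; s/c=robot.get_calibration(n);K/c=gc(n);K/' h.py
python3 - <<'E'
from h import *
for n in("top","scene"):
  robot.snapshot(n)
  for t,z in(("parts_box",.056),("lid_handle",.014)):
    r=robot.trace(n,t)
    if not r: print(n,t,"none"); continue
    d=r[0]; m=d["pixels"].astype(np.uint8)
    vu=np.argwhere(m); p=np.array([ray(n,(u,v),z)[:2] for v,u in vu])
    r=cv2.minAreaRect((p*1000).astype(np.float32)); print(n,t,round(d["score"],2),len(vu),np.round(r[0]),np.round(r[1]),round(r[2],1))
E
```

```text
top parts_box 0.84 7114 [ 587. -205.] [211. 143.] 19.1
top lid_handle 0.64 8036 [546. 263.] [232. 156.] 10.8
scene parts_box none
scene lid_handle 0.92 5660 [545. 262.] [238. 151.] 11.8
```

```bash
python3 -m jog '[[0,0,0,0.015,0.011,0.005,0.093],[0,0,0,0.03,0.022,0.007,0.093],[0,0,0,0.03,0.022,0.007,0.093],[0,0,0,0.03,0.022,0.007,0.093],[0,0,0,0.03,0.022,0.007,0.093],[0,0,0,0.03,0.022,0.007,0.093],[0,0,0,0.03,0.022,0.007,0.093],[0,0,0,0.03,0.022,0.007,0.093],[0,0,0,0.03,0.022,0.007,0.093],[0,0,0,0.03,0.022,0.007,0.093],[0,0,0,0.03,0.022,0.007,0.093],[0,0,0,0.03,0.022,0.007,0.093],[0,0,0,0.03,0.022,0.007,0.093],[0,0,0,0.03,0.022,0.007,0.093],[0,0,0,0.015,0.011,0.005,0.093],[0,0,0,0,0,0,0.093],[0,0,0,0,0,0,0.093],[0,0,0,0,0,0,0.093]]'
cat > look.py <<'E'
import sys
from h import *
f=sys.argv[1];items=[a.split(":") for a in sys.argv[2:]]
s=robot.get_state();im=robot.snapshot("wrist");save(im,f"pics/{f}.png")
print("tcp",np.round(s["position"],4),"t",s["time"],"yaw",np.round(np.degrees(R.from_rotvec(s["tool_rot"]).as_euler("ZYX")),2))
for t,z,zr in items:
    for d in robot.landmark_of("wrist",t)[:4]: print(t,round(d["score"],2),np.round(d["uv"]),np.round(ray("wrist",d["uv"],float(z),s),4))
    if zr!="-":
        for d in robot.trace("wrist",t)[:1]:
            p=np.array([ray("wrist",(u,v),float(zr),s)[:2] for v,u in np.argwhere(d["pixels"])])
            r=cv2.minAreaRect((p*1000).astype(np.float32));print(" rect",np.round(r[0],1),np.round(r[1]),round(r[2],1))
E
python3 look.py w1 parts_box:0:.056 low_spool_centre:.018:-
```

```text
time: 2.5
position: [0.5801, -0.2185, 0.3192]
tool_rot: [-3.107, -0.464, 0.001]
ft_force: [-0.1, -0.4, 0.6]
gripper_width: 0.093
tcp [ 0.5801 -0.2185  0.3192] t 2.5 yaw [ 1.6980e+01  4.0000e-02 -1.7998e+02]
parts_box 0.64 [248. 146.] [ 0.5874 -0.2113  0.    ]
 rect [ 587.7 -212.5] [215. 136.] 19.6
low_spool_centre 0.82 [76. 11.] [0.6952 0.0626 0.018 ]
low_spool_centre 0.6 [51. 78.] [0.5998 0.0834 0.018 ]
low_spool_centre 0.59 [127.  68.] [ 0.6435 -0.0171  0.018 ]
```

View pics/w1.png

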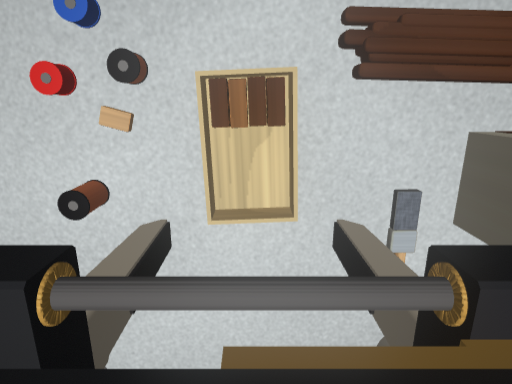

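The wrist picture shows the whole box, with rim corners near (197,73), (297,68), (297,219), (209,223) and the strips at the far (+x) end. The low spool is at (127,66). I'll turn the corners into the box pose and move towards the spool.

```bash
python3 - <<'E'
from h import *
P=np.array([ray("wrist",c,.056)[:2] for c in((197,73),(297,68),(297,219),(209,223))])*1000
print(np.round(P),np.round(P.mean(0)),cv2.minAreaRect(P.astype(np.float32)))
a=P[0]+P[1]-P[2]-P[3];b=P[0]+P[3]-P[1]-P[2]
print(np.degrees(np.arctan2(a[1],a[0])),np.degrees(np.arctan2(-b[0],b[1])),np.hypot(*a)/2,np.hypot(*b)/2)
E
python3 -m jog '[[0,0,0,0.005,0.015,-0.005,0.093],[0,0,0,0.01,0.033,-0.018,0.093],[0,0,0,0.01,0.033,-0.018,0.093],[0,0,0,0.01,0.033,-0.018,0.093],[0,0,0,0.01,0.033,-0.018,0.093],[0,0,0,0.01,0.033,-0.018,0.093],[0,0,0,0.009,0.018,-0.012,0.093],[0,0,0,0,0,-0.012,0.093],[0,0,0,0,0,0,0.093],[0,0,0,0,0,0,0.093],[0,0,0,0,0,0,0.093]]'
python3 look.py w2 low_spool_centre:.018:.036
```

```text
[[ 665. -119.]
 [ 709. -241.]
 [ 513. -309.]
 [ 469. -187.]] [ 589. -214.] ((588.9088134765625, -214.26461791992188), (208.4755096435547, 129.3425750732422), 19.179811477661133)
19.133570602186428 19.649125992748917 207.41747788155027 129.1795074117399
time: 3.62
position: [0.6449, -0.0214, 0.2016]
tool_rot: [3.107, 0.462, 0.002]
ft_force: [0.3, -0.1, -0.1]
gripper_width: 0.0933
tcp [ 0.6449 -0.0214  0.2016] t 3.6167 yaw [ 1.6920e+01 -6.0000e-02  1.7997e+02]
low_spool_centre 0.92 [153. 180.] [0.6002 0.0836 0.018 ]
low_spool_centre 0.72 [248. 168.] [ 0.6451 -0.0173  0.018 ]
low_spool_centre 0.71 [111.  38.] [0.7344 0.1558 0.018 ]
low_spool_centre 0.6 [193. 102.] [0.6974 0.0599 0.018 ]
 rect [647.7 -17.2] [47. 43.] 2.1
```

View pics/w2.png

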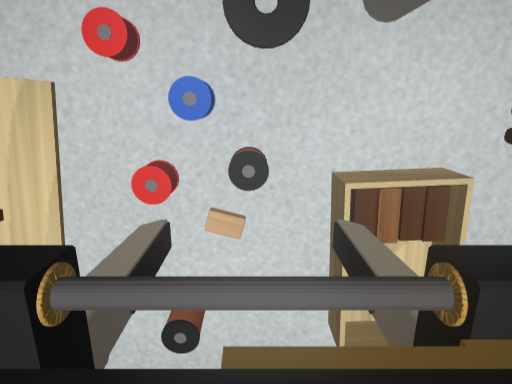

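The box is at (0.589, -0.214), yaw about 19.3°, and the sides come out at 208x129 mm against a true 212x132. The spool's top is at (248,171), so the spool stands at about (0.646, -0.017). Both fingers will be clear of the red and blue spools. I'll descend and grip.

```bash
python3 -m jog '[[0,0,0,0.001,0.004,-0.015,0.093],[0,0,0,0,0,-0.035,0.093],[0,0,0,0,0,-0.035,0.093],[0,0,0,0,0,-0.035,0.093],[0,0,0,0,0,-0.035,0.093],[0,0,0,0,0,-0.022,0.093],[0,0,0,0,0,-0.012,0.093],[0,0,0,0,0,-0.006,0.093],[0,0,0,0,0,0,0.093],[0,0,0,0,0,0,0.03],[0,0,0,0,0,0,0.03],[0,0,0,0,0,0,0.03],[0,0,0,0,0,0,0.03],[0,0,0,0,0,0,0.03],[0,0,0,0,0,0,0.03],[0,0,0,0,0,0,0.03],[0,0,0,0,0,0,0.03],[0,0,0,0,0,0,0.03]]' 15
```

```text
time: 5.27
position: [0.6459, -0.016, 0.0057]
tool_rot: [3.107, 0.464, 0.0]
ft_force: [-1.1, -0.5, 1.2]
gripper_width: 0.0429
```

```bash
python3 -m jog '[[0,0,0,0,0,0.012,0.03],[0,0,0,0,0,0.03,0.03],[0,0,0,0,0,0.03,0.03],[0,0,0,0,0,0.03,0.03],[0,0,0,0,0,0.012,0.03],[0,0,0,-0.007,-0.016,0,0.03],[0,0,0,-0.015,-0.035,0,0.03],[0,0,0,-0.015,-0.035,0,0.03],[0,0,0,-0.015,-0.035,0,0.03],[0,0,0,-0.015,-0.035,0,0.03],[0,0,0,-0.015,-0.035,0,0.03],[0,0,0,-0.008,-0.019,0,0.03],[0,0,0,0,0,0,0.03],[0,0,0,0,0,0,0.03]]'
python3 look.py w3 parts_box:0:-
```

```text
time: 6.43
position: [0.5553, -0.2266, 0.1193]
tool_rot: [-3.107, -0.461, 0.001]
ft_force: [-0.6, 0.5, -2.3]
gripper_width: 0.0428
tcp [ 0.5553 -0.2266  0.1193] t 6.4333 yaw [ 1.6880e+01  3.0000e-02 -1.7996e+02]
parts_box 0.84 [246. 148.] [ 0.5851 -0.212   0.    ]
```

View pics/w3.png

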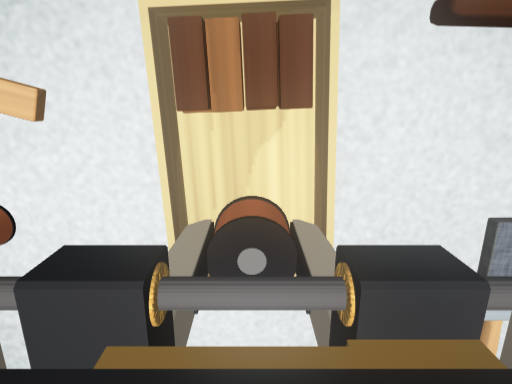

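The spool is held upright at (252,250) over the empty end, clear of the strips. I'll lower it, release it part-way open and rise.

```bash
python3 -m jog '[[0,0,0,0,0,-0.015,0.03],[0,0,0,0,0,-0.03,0.03],[0,0,0,0,0,-0.03,0.03],[0,0,0,0,0,-0.018,0.03],[0,0,0,0,0,-0.01,0.03],[0,0,0,0,0,-0.003,0.03],[0,0,0,0,0,0,0.03],[0,0,0,0,0,0,0.06],[0,0,0,0,0,0,0.06],[0,0,0,0,0,0,0.06],[0,0,0,0,0,0,0.06],[0,0,0,0,0,0.015,0.06],[0,0,0,0,0,0.03,0.06],[0,0,0,0,0,0.035,0.06],[0,0,0,0,0,0.04,0.06],[0,0,0,0,0,0.04,0.093],[0,0,0,0,0,0.02,0.093],[0,0,0,0,0,0,0.093],[0,0,0,0,0,0,0.093]]'
python3 look.py w4 low_spool_centre:.024:.042 parts_box:0:-
```

```text
time: 8.12
position: [0.5562, -0.2262, 0.195]
tool_rot: [3.106, 0.464, 0.004]
ft_force: [-0.5, -1.0, -0.8]
gripper_width: 0.0822
tcp [ 0.5562 -0.2262  0.195 ] t 8.1167 yaw [ 1.7000e+01 -1.1000e-01  1.7989e+02]
low_spool_centre 0.84 [251. 174.] [ 0.5534 -0.2268  0.024 ]
 rect [ 558.2 -225.5] [47. 42.] 16.9
parts_box 0.65 [248. 140.] [ 0.5864 -0.2134  0.    ]
```

View pics/w4.png

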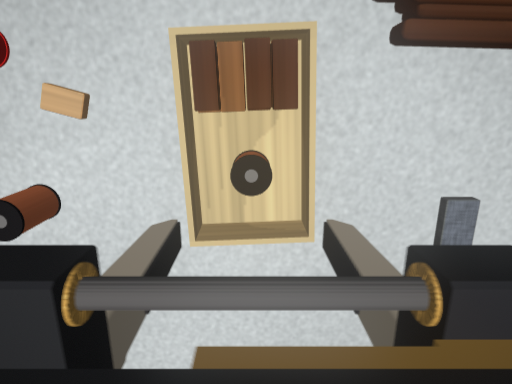

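The spool stands upright in the empty end at (251,175). I'll refine the box pose from this nearer view (rim corners (171,31), (316,24), (315,240), (191,244)), then go over the lid.

```bash
python3 - <<'E'
from h import *
P=np.array([ray("wrist",c,.056)[:2] for c in((171,31),(316,24),(315,240),(191,244))])*1000
print(np.round(P.mean(0),1),cv2.minAreaRect(P.astype(np.float32)))
E
python3 -m jog '[[0,0,0,0,0.015,0.005,0.093],[0,0,-0.008,-0.001,0.037,0.004,0.093],[0,0,-0.008,-0.001,0.037,0.004,0.093],[0,0,-0.008,-0.001,0.037,0.004,0.093],[0,0,-0.008,-0.001,0.037,0.004,0.093],[0,0,-0.008,-0.001,0.037,0.004,0.093],[0,0,-0.008,-0.001,0.037,0.004,0.093],[0,0,-0.008,-0.001,0.037,0.004,0.093],[0,0,-0.008,-0.001,0.037,0.004,0.093],[0,0,-0.008,-0.001,0.037,0.004,0.093],[0,0,-0.008,-0.001,0.037,0.004,0.093],[0,0,-0.008,-0.001,0.037,0.004,0.093],[0,0,-0.008,0,0.037,0.004,0.093],[0,0,-0.008,0,0.03,0.004,0.093],[0,0,0,0,0,0,0.093],[0,0,0,0,0,0,0.093],[0,0,0,0,0,0,0.093]]'
python3 look.py w5 lid_handle:.045:.014
```

```text
[ 586.9 -212.9] ((587.336669921875, -213.45260620117188), (205.6488037109375, 130.3535614013672), 19.028671264648438)
time: 9.73
position: [0.5443, 0.263, 0.25]
tool_rot: [3.126, 0.303, -0.002]
ft_force: [-0.2, 0.4, -0.3]
gripper_width: 0.093
tcp [0.5443 0.263  0.25  ] t 9.7333 yaw [1.1080e+01 7.0000e-02 1.7998e+02]
lid_handle 0.92 [251. 162.] [0.5478 0.2639 0.045 ]
 rect [545.7 263.6] [230. 151.] 11.3
```

View pics/w5.png

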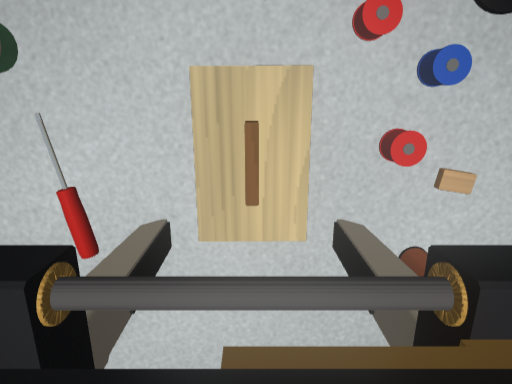

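The lid is square in view, with its bar at (252,163). The centre is at (0.546, 0.264), yaw 11.3°, and 230x151 mm agrees with its size. I'll grip the bar with the grasp point at 46 mm.

```bash
python3 -m jog '[[0,0,0.003,0.0015,0.0007,-0.02,0.093],[0,0,0,0,0,-0.038,0.093],[0,0,0,0,0,-0.038,0.093],[0,0,0,0,0,-0.038,0.093],[0,0,0,0,0,-0.038,0.07],[0,0,0,0,0,-0.03,0.07],[0,0,0,0,0,-0.014,0.07],[0,0,0,0,0,-0.007,0.07],[0,0,0,0,0,0,0.07],[0,0,0,0,0,0,0.005],[0,0,0,0,0,0,0.005],[0,0,0,0,0,0,0.005],[0,0,0,0,0,0,0.005],[0,0,0,0,0,0,0.005],[0,0,0,0,0,0,0.005],[0,0,0,0,0,0,0.005],[0,0,0,0,0,0,0.005],[0,0,0,0,0,0,0.005],[0,0,0,0,0,0,0.005],[0,0,0,0,0,0,0.005]]' 35
```

```text
time: 11.55
position: [0.5464, 0.2638, 0.0276]
tool_rot: [3.127, 0.307, -0.0]
ft_force: [-0.2, -0.0, 0.1]
gripper_width: 0.016
```

```bash
python3 -m jog '[[0,0,0,0,0,0.008,0.005],[0,0,0,0,0,0.02,0.005],[0,0,0,0,0,0.035,0.005],[0,0,0,0,0,0.035,0.005],[0,0,0,0,0,0.035,0.005],[0,0,0,0,0,0.02,0.005],[0,0,0,0,0,0,0.005]]' && python3 -m jog '[[0,0,0,0,-0.012,0,0.005],[0,0,0.01,0.003,-0.025,0,0.005],[0,0,0.01,0.003,-0.035,0,0.005],[0,0,0.01,0.003,-0.035,0,0.005],[0,0,0.01,0.003,-0.035,0,0.005],[0,0,0.01,0.003,-0.035,0,0.005],[0,0,0.01,0.003,-0.035,0,0.005],[0,0,0.01,0.003,-0.035,0,0.005],[0,0,0.01,0.003,-0.035,0,0.005],[0,0,0.01,0.003,-0.035,0,0.005],[0,0,0.01,0.003,-0.035,0,0.005],[0,0,0.01,0.003,-0.035,0,0.005],[0,0,0.01,0.003,-0.035,0,0.005],[0,0,0.01,0.003,-0.035,0,0.005],[0,0,0.008,0.003,-0.02,0,0.005],[0,0,0,0,0,0,0.005],[0,0,0,0,0,0,0.005],[0,0,0,0,0,0,0.005]]'
python3 look.py w6 lid_handle:.199:.168
```

```text
time: 12.13
position: [0.5482, 0.2645, 0.1859]
tool_rot: [-3.124, -0.307, -0.012]
ft_force: [0.9, 0.6, -1.8]
gripper_width: 0.0152
time: 13.63
position: [0.5874, -0.2126, 0.1791]
tool_rot: [-3.096, -0.521, 0.003]
ft_force: [0.7, 0.3, -2.4]
gripper_width: 0.0156
tcp [ 0.5874 -0.2126  0.1791] t 13.6333 yaw [ 1.9110e+01  1.1000e-01 -1.7988e+02]
lid_handle 0.72 [252. 248.] [ 0.5883 -0.2125  0.199 ]
 rect [ 599.5 -208.3] [202. 149.] 19.1
```

View pics/w6.png

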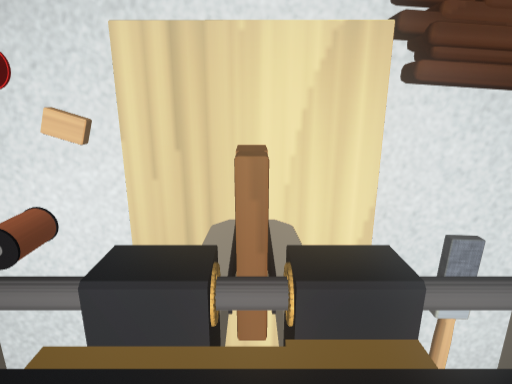

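The lid is held level and square to the box's yaw (19.1°). Its bar is at (252,240) and its far edge is 114 mm ahead of the TCP, against 115 expected. I'll lower it, slowing near the rim.

```bash
python3 -m jog '[[0,0,0,0,-0.001,-0.015,0.005],[0,0,0,0.0005,0,-0.025,0.005],[0,0,0,0,0,-0.025,0.005],[0,0,0,0,0,-0.015,0.005],[0,0,0,0,0,-0.008,0.005],[0,0,0,0,0,-0.005,0.005],[0,0,0,0,0,-0.003,0.005],[0,0,0,0,0,-0.002,0.005],[0,0,0,0,0,-0.002,0.005],[0,0,0,0,0,-0.001,0.005],[0,0,0,0,0,0,0.005],[0,0,0,0,0,0,0.005]]'
```

```text
time: 14.78
position: [0.589, -0.2143, 0.08]
tool_rot: [3.098, 0.522, 0.001]
ft_force: [-0.5, -0.5, -1.5]
gripper_width: 0.0155
```

```bash
python3 -m jog '[[0,0,0,0,0,-0.001,0.005],[0,0,0,0,0,-0.001,0.005],[0,0,0,0,0,-0.0005,0.005],[0,0,0,0,0,0,0.005],[0,0,0,0,0,0,0.005]]'; python3 -c "
from h import *
s=robot.get_state();print(s['ft_force'],s['wrist_torque'],s['position'])"
```

```text
time: 15.2
position: [0.589, -0.2143, 0.0776]
tool_rot: [3.098, 0.522, 0.0]
ft_force: [-2.4, 0.5, 5.2]
gripper_width: 0.016
[-2.44274756  0.50769788  5.15734173] [ 0.17887683  0.40626571 -0.00646841] [ 0.58897885 -0.21430443  0.07760775]
```

There is contact at the expected height (0.0776). I'll release and rise.

```bash
python3 -m jog '[[0,0,0,0,0,0,0.06],[0,0,0,0,0,0,0.06],[0,0,0,0,0,0,0.06],[0,0,0,0,0,0,0.06],[0,0,0,0,0,0,0.06],[0,0,0,0,0,0,0.06],[0,0,0,0,0,0.01,0.06],[0,0,0,0,0,0.02,0.06],[0,0,0,0,0,0.035,0.06],[0,0,0,0,0,0.035,0.093],[0,0,0,0,0,0.035,0.093],[0,0,0,0,0,0.035,0.093],[0,0,0,0,0,0.035,0.093],[0,0,0,0,0,0.02,0.093],[0,0,0,0,0,0,0.093],[0,0,0,0,0,0,0.093],[0,0,0,0,0,0,0.093]]'
python3 look.py w7 lid_handle:.095:.064 tall_spool_centre:.033:-
python3 - <<'E'
from h import *
im=robot.snapshot("scene");save(im,"pics/s7.png")
for d in robot.landmark_of("scene","lid_handle")[:2]:print(d["score"],np.round(ray("scene",d["uv"],.095),3))
for d in robot.landmark_of("scene","tall_spool_centre")[:2]:print(d["score"],np.round(ray("scene",d["uv"],.033),3))
a=cv2.imread("pics/w7.png");b=cv2.resize(cv2.imread("pics/s7.png")[100:240,130:330],(417,292),interpolation=cv2.INTER_CUBIC)
a=cv2.resize(a,(380,285));b=cv2.resize(b,(407,285));cv2.imwrite("pics/fin.png",np.hstack([a,b]))
E
```

```text
time: 16.62
position: [0.5884, -0.214, 0.3012]
tool_rot: [-3.097, -0.522, 0.002]
ft_force: [-0.3, 0.1, -0.6]
gripper_width: 0.093
tcp [ 0.5884 -0.214   0.3012] t 16.6167 yaw [ 1.9120e+01  7.0000e-02 -1.7994e+02]
lid_handle 0.78 [251. 165.] [ 0.589  -0.2136  0.095 ]
 rect [ 587.3 -214.6] [231. 151.] 19.3
tall_spool_centre 0.93 [ 76. 202.] [0.4422 0.0066 0.033 ]
0.88 [ 0.594 -0.208  0.095]
0.81 [0.452 0.001 0.033]
```

View pics/fin.png

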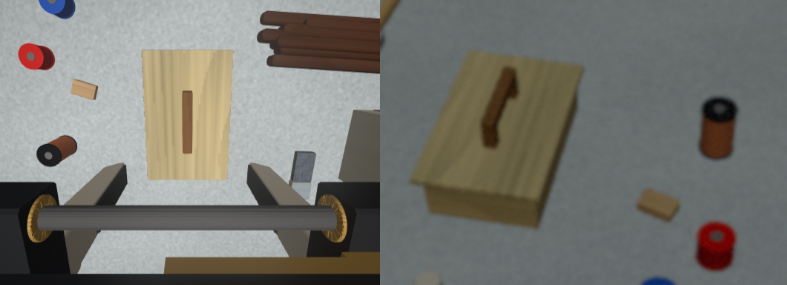

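The final view shows the lid flat on the box (bar at (187,122) on the left; no gap at the rim on the right), and the tall spool still standing. At rim height it measures 231x151 mm, centred within about 2 mm, yaw 19.3°.

```bash
python3 -c "
from workcell import robot
print(robot.hand_in())"
```

```text
the job is handed in; nothing more can be done
None
```

The low copper spool is upright in the empty end of the parts box and the lid is closed over it. I handed the job in at about 17 s, with the gripper open and well clear.

- **Spool:** before the lid went on, the wrist camera showed it standing near the centre of the empty end, within about 3 mm of where I aimed.
- **Lid:** it touched the rim at the expected height. Afterwards it measured 231 x 151 mm (true size 230 x 150), centred within about 2 mm of the box, at yaw 19.3° against 19.1° for the box. I saw no gap at the rim in the last pictures.
- **Left alone:** the tall spool is still standing where it was. I did not touch the red and blue look-alikes.
- **Disagreement:** the scene camera's estimate of the lid handle and tall spool was 5–10 mm off the wrist camera's. The first-look estimates of the tall spool already disagreed by a similar amount, so I put this down to camera error and not movement. No check failed.

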